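# Send the peg basket along its shelf rail

### The job

The lidded peg basket is parked at one end of its rail on the laundry shelf. Press the spring catch at that end so that the basket pops free, then slide it along the rail to the other end until the catch there clicks behind it and holds it fully home. Leave the open tray on the other rail where it is.

Things in the scene. Friction and masses are not known exactly. Their poses are not given: they have to be found in the camera images.
- peg_basket (a point): Centre of the lidded blue basket: 80 mm along its rail (y, towards the home end), 66 wide, 28 to 78 mm above the shelf; lid 84 x 70 up to 84; on it a grip bar 12 mm along y, 46 across, top at 102. Its trolley only slides along the fixed rail, 150 mm to a hard stop. Steel loops, top 28 mm high, reach 36 mm beyond both its ends. Friction 1 N; freed, a spring pops it 20 to 40 mm homeward.
- pegs_park_tab (a point): Centre of the level top face (30 mm across, 28 along the rail, 44 mm above the shelf) of the grey press tab at the parked end of the basket's rail, 96 mm from the parked basket's centre. Goes straight down 9 mm against a spring (2 N rising to 5 N, then a hard stop); 6 mm or more frees the basket; it springs back. z up, y along the rail towards the home end.
- pegs_home_tab (a point): The same point of the same kind of tab at the home end, 342 mm from the first. The arriving loop pushes this catch down (about 6 N of push on the basket) and it springs back up to 44 mm with the click; fully home, the basket's centre is 96 mm before this point. z up, y along the rail towards the home end.
- open_tray (a point): Centre of the open blue tray of wooden pegs (80 x 66 mm, 22 high, top 50 mm above the shelf) on a second rail and trolley with catches of the same kind, roughly parallel to the first, parked at the opposite end. Not to be moved or released.

How it is judged:
By the outcome, as a careful person would: the job done as asked, in the order asked, and still so for the second after the job is handed in, with the robot touching nothing.
It also fails if it takes over 40 s, if anything falls off the work surface, if the arm or the gripper's body presses on something with over 40 N, if the wrist force passes 120 N, or if a joint passes its speed limit or range.

### The arm

A 7-joint arm with a two-finger parallel gripper is mounted at the origin on the work surface. World frame = base frame: x ahead of the robot, y to its left, z up, the work surface at z = 0. Lengths are in m, angles in rad, forces in N, time in s.
With the tool pointing down it reaches from about 0.35 to 0.9 m from the base axis. Payload 19.9 kg.
Tool frame: the origin (TCP) lies between the finger pads; the fingertips stand 19 mm ahead of it and the grasp point (between the pads) is the TCP; z points along the fingers, y is the line along which they close (so a half turn about z gives the same grasp; the last joint's range is limited). The gripper opens to 94 mm and grips with 3 to 60 N. Pads are 16 mm wide; open, the fingers measure 119 mm over their backs; the gripper's body (75 mm by 177 mm) begins 78 mm behind the grasp point.
Start: joints at [1.087, 0.417, -0.01, 1.614, 0.005, 1.111, -0.053], TCP at [0.267, -0.565, 0.224] pointing down, gripper open.
Joint ranges: [-2.81, 2.81], [-0.39, 2.02], [-1.27, 1.25], [0.06, 2.57], [-1.19, 4.33], [0.19, 2], [-2.82, 2.82]. Speed limits (rad/s): [1.89, 1.89, 2.39, 2.39, 3.01, 3.01, 3.01].

### API

Orientations are given as a 3x3 rotation matrix whose columns are the frame's x, y, z axes.
In Python, from rig import robot gives the robot as it stands. Calls block until the motion is done:
- robot.move_ptp(position, orientation): joint-space move of the TCP to a pose.
- robot.move_linear(position, velocity=0.15, frame=None, threshold=None): straight line of the TCP; frame=None keeps the orientation; velocity is the mean speed in m/s. With threshold (N) it stops when the force on the tool has changed by that much, and returns True; else False.
- robot.goto_joints(angles): joint-space move.
- robot.gripper_to(opening): finger opening in m; the grip force is fixed at half the most; returns when the fingers have stopped.
- robot.pause(seconds).
- robot.ik(position, orientation): joint angles nearest the present ones, or None.
- robot.get_state(): the state.
- robot.grab_frame(name): name is "scene" or "top"; returns the picture (420x560x3 uint8, red, green, blue); there is no depth.
- robot.camera_info(name): a dict with "fx", "fy", "cx", "cy" (pixels), "rvec" (rotation vector, rad) and "tvec" (3), from world to camera coordinates, as OpenCV has them. Camera axes: x right, y down, z forward; pixel columns grow to the right and rows downward; lengths in m; the calibration is good to about 2 mm. A picture is of the moment at which its call begins. camera_info takes no time and is no camera call.
A pose or a line that the arm cannot do raises robot.PlanningError and nothing moves.
- robot.sign_off(): hands the job in; it is judged then, once.
The state is a dict: "time": time; "qpos": joint angles; "joint_vel": joint speeds; "effort": joint torques, N m; "ee_pos": TCP position; "tool_rot": TCP orientation; "force": force on the tool from outside, world axes, zero at the start; "moment": the same for the moment, N m; "opening": finger opening in m; "grasp_force": force on a finger pad.
Only numpy, scipy, OpenCV 4.12 (cv2) and the standard library are available. Lean on these libraries where they do the work, as an engineer would, in place of code of your own. Each camera call takes 0.05 s, during which the arm holds its last target. There are 200 camera calls.

## Working session

There is one attempt and no reset: what is moved stays moved. The work goes in short steps, each a Python script; the robot and the scene stay as the last script left them, time stands still between calls to the robot, and variables do not carry over. Pictures are saved under pics/ and viewed, at most 10 in all, crops included, and the job is handed in when it is done.

```bash
mkdir -p pics
cat > h.py <<'E'
import numpy as np, cv2
from rig import robot
def cam(n):
    c=robot.camera_info(n); K=np.array([[c['fx'],0,c['cx']],[0,c['fy'],c['cy']],[0,0,1.]])
    return K,cv2.Rodrigues(np.array(c['rvec'],float))[0],np.array(c['tvec'],float).ravel()
def plane(n,uv,z):
    K,R,t=cam(n); o=-R.T@t; d=R.T@np.linalg.inv(K)@[uv[0],uv[1],1]
    return o+d*(z-o[2])/d[2]
def tri(uvs,uvt):
    P=[K@np.c_[R,t] for K,R,t in (cam('scene'),cam('top'))]
    X=cv2.triangulatePoints(P[0],P[1],np.array(uvs,float).reshape(2,1),np.array(uvt,float).reshape(2,1)).ravel()
    return X[:3]/X[3]
def proj(n,p):
    K,R,t=cam(n); q=K@(R@np.array(p)+t); return q[:2]/q[2]
def save(n,f):
    im=robot.grab_frame(n); cv2.imwrite(f,im[:,:,::-1]); return im
E
python3 - <<'E'
from h import *
for n in('scene','top'):
    save(n,f'pics/{n}0.png'); K,R,t=cam(n); print(n,K[0,0],-R.T@t,R[2])
s=robot.get_state();print(s['time'],s['tool_rot'],s['force'])
E
```

```text
scene 407.71044778324233 [0.72840717 0.27250963 0.65636029] [-0.26595794 -0.4149714  -0.87009489]
top 417.04011127295104 [ 0.40281402 -0.02711177  0.83949085] [ 0.1782798   0.01895226 -0.9837973 ]
0.1 [[ 9.03970741e-01  4.27594032e-01 -4.92572024e-04]
 [ 4.27594314e-01 -9.03970259e-01  9.34259183e-04]
 [-4.57868090e-05 -1.05516396e-03 -9.99999442e-01]] [0.06925833 0.56590742 0.16384721]
```

View pics/scene0.png

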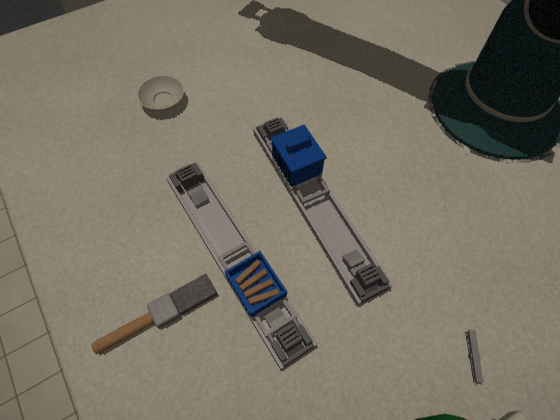

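View pics/top0.png

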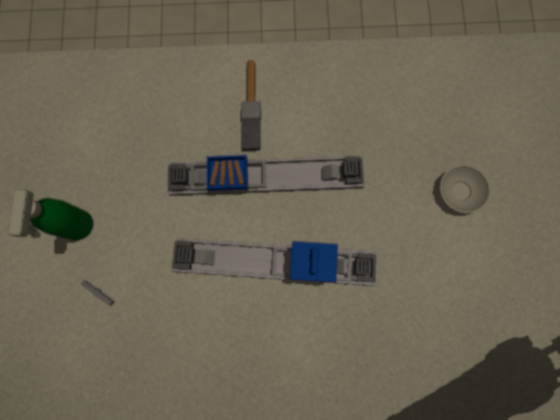

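The scene view has the basket at about (300,155), the parked tab at (272,126) and the home tab at (370,277). The top view has them at (314,262), (364,266) and (184,254). The tray is on the other rail at (255,283) in scene and (227,173) in top. Next I'll zoom in on these.

Run:
```python
import cv2,numpy as np
s=cv2.imread('pics/scene0.png');t=cv2.imread('pics/top0.png')
def c(im,x,y,w,h):
    return cv2.resize(np.clip(im[y:y+h,x:x+w].astype(float)*1.6,0,255).astype('uint8'),(w*5,h*5),interpolation=cv2.INTER_CUBIC)
a=np.hstack([c(s,250,110,80,60),c(s,330,245,80,60)]);b=np.hstack([c(t,300,230,80,60),c(t,160,230,80,60)])
cv2.imwrite('pics/z.png',np.vstack([a,b]))
```

```text
(no output)
```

View pics/z.png

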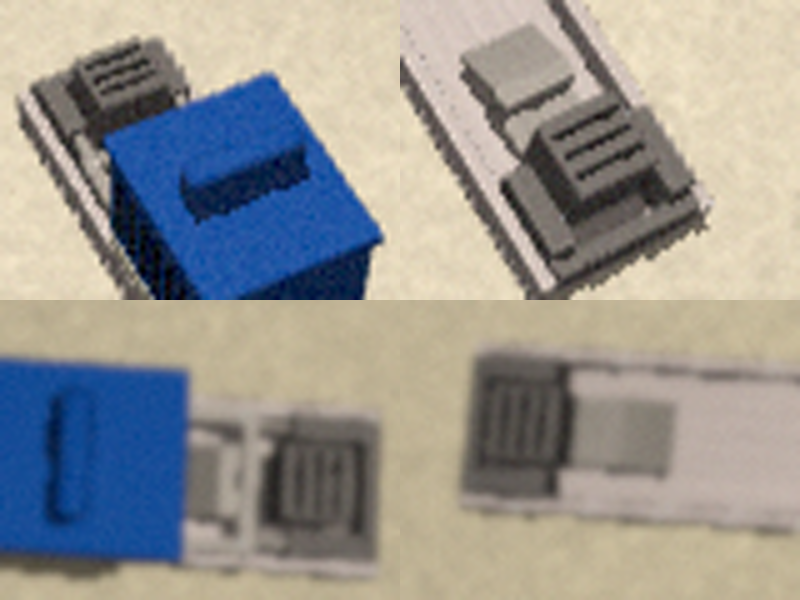

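The zoom shows the tab and grip-bar top faces. Centres in scene are park (274,124.4), home (369,273) and bar (298.6,143). In top they are park (363.4,266.2), home (184.2,254.6) and bar (315.4,260.6).

Run:
```python
from h import *
pts={'park':((274,124.4),(363.4,266.2),.044),'home':((369,273),(184.2,254.6),.044),'bar':((298.6,143),(315.4,260.6),.102)}
X={}
for k,(a,b,z) in pts.items():
    p=tri(a,b); X[k]=p; print(k,p.round(4),plane('scene',a,z).round(4),plane('top',b,z).round(4))
d=X['home']-X['park'];print(np.linalg.norm(d[:2]),np.linalg.norm((X['bar']-X['park'])[:2]),np.degrees(np.arctan2(d[1],d[0])))
d=d[:2]/np.linalg.norm(d[:2]); print(np.cross(d,(X['bar']-X['park'])[:2]))
print('tray',plane('scene',(256,283),.05),plane('top',(227,173),.05))
y=np.r_[d,0]
for s in(1,-1):
    R=np.c_[np.cross(s*y,[0,0,-1]),s*y,[0,0,-1]]
    for k in X:
        q=robot.ik(X[k]+[0,0,.1],R); print(s,k,None if q is None else np.round(q,2))
    R2=np.c_[s*y,np.cross([0,0,-1],s*y),[0,0,-1]]
    for k in X:
        q=robot.ik(X[k]+[0,0,.1],R2); print('x',s,k,None if q is None else np.round(q,2))
```

```text
park [ 0.4498 -0.1805  0.0436] [ 0.4493 -0.1794  0.044 ] [ 0.4504 -0.1811  0.044 ]
home [0.4821 0.1593 0.0445] [0.482  0.1591 0.044 ] [0.4821 0.1595 0.044 ]
bar [ 0.4586 -0.086   0.0935] [ 0.4616 -0.0793  0.102 ] [ 0.4591 -0.0864  0.102 ]
0.34133676423985426 0.09496642303270822 84.55845003612042
0.00014430139232379964
tray [0.64306657 0.08071846 0.05      ] [0.63991792 0.07529504 0.05      ]
1 park [ 0.86  0.33 -0.63  2.02  0.25  0.87  1.56]
1 home [ 0.48  0.53 -1.08  1.95  0.57  1.    0.6 ]
1 bar [ 0.75  0.23 -0.71  2.01  0.18  0.97  1.43]
x 1 park [ 0.69  0.3  -0.43  2.02  0.16  0.85  0.07]
x 1 home [ 0.38  0.47 -0.94  1.95  0.46  0.95 -0.88]
x 1 bar [ 0.59  0.2  -0.52  2.01  0.12  0.96 -0.09]
-1 park [ 0.46  0.28 -0.16  2.03  0.06  0.84 -1.4 ]
-1 home [ 0.2   0.39 -0.7   1.96  0.31  0.9  -2.32]
-1 bar [ 0.4   0.18 -0.31  2.02  0.07  0.95 -1.61]
x -1 park [-0.55  0.48  1.09  2.06 -0.53  0.92 -2.41]
x -1 home [ 0.48  0.53 -1.08  1.95  0.56  1.    2.18]
x -1 bar [-0.81  0.3   1.09  2.05 -0.32  0.97 -2.79]<stdin>:7: DeprecationWarning: Arrays of 2-dimensional vectors are deprecated. Use arrays of 3-dimensional vectors instead. (deprecated in NumPy 2.0)
```

```bash
cat >> h.py <<'E'
park=np.array([.4498,-.1805,.044]);home=np.array([.4821,.1593,.044])
y=home-park;y/=np.linalg.norm(y); Z=np.array([0,0,-1.])
RX=np.c_[y,np.cross(Z,y),Z]   # fingers close across the rail
RY=np.c_[np.cross(y,Z),y,Z]   # fingers close along the rail
def lid(im):  # lid centre, basket only (rows>205) in top view
    h=cv2.cvtColor(im,cv2.COLOR_RGB2HSV); m=cv2.inRange(h,(100,120,40),(130,255,255)); m[:215]=0
    c=max(cv2.findContours(m,cv2.RETR_EXTERNAL,cv2.CHAIN_APPROX_NONE)[0],key=cv2.contourArea)
    r=cv2.minAreaRect(c); p=plane('top',r[0],.084); return p,(p-park)@y,r
E
python3 - <<'E'
from h import *
im=cv2.imread('pics/top0.png')[:,:,::-1].copy();print('before',lid(im))
up=np.array([0,0,1.])
robot.gripper_to(0)
robot.move_ptp(park+up*(.019+.06),RX)
print(robot.get_state()['force'].round(2) if hasattr(robot.get_state()['force'],'round') else robot.get_state()['force'])
hit=robot.move_linear(park+up*(.019-.013),velocity=.04,threshold=10)
s=robot.get_state();print(hit,s['ee_pos'],s['force'])
robot.pause(.3)
robot.move_linear(park+up*(.019+.10))
robot.move_ptp(park+up*.16-y*.06,RY)
s=robot.get_state();print(s['time'],s['force'])
print('after',lid(save('top','pics/top1.png'))); save('scene','pics/scene1.png')
E
```

```text
before (array([ 0.45868666, -0.08429859,  0.084     ]), np.float64(0.09661065425150221), ((313.4591979980469, 261.6537170410156), (46.409446716308594, 37.92599868774414), 3.5763344764709473))
[-0.41 -0.04  0.72]
True [ 0.44993243 -0.18066386  0.05339143] [-2.94268541  1.067225   16.3054564 ]
7.4 [ 0.41372971 -0.14602306 -0.12260544]
after (array([ 0.46131672, -0.05754729,  0.084     ]), np.float64(0.12349079110334324), ((298.56341552734375, 260.6116638183594), (46.951805114746094, 37.9034309387207), 4.085616588592529))
```

View pics/top1.png

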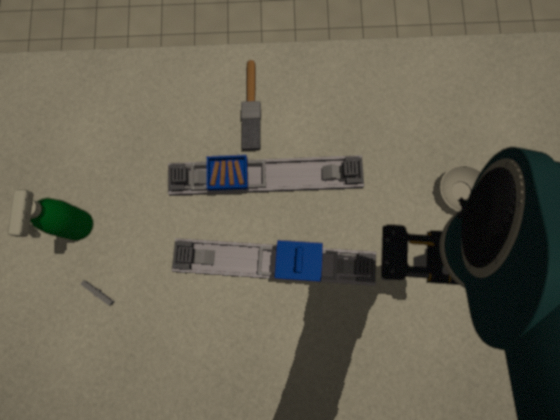

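View pics/scene1.png

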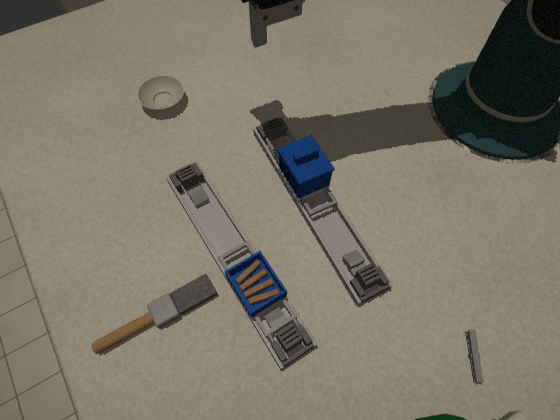

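The basket popped 27 mm, to top-view pixel (298.6,260.6), and the tray hasn't moved. I'll straddle the bar with the fingers and push the basket home.

Run:
```python
from h import *
P=lambda s,z: np.r_[(park+y*s)[:2],z]
robot.gripper_to(.04)
robot.move_ptp(P(.1235,.16),RY)
print('down hit',robot.move_linear(P(.1235,.107),velocity=.06,threshold=8))
print('push1',robot.move_linear(P(.235,.107),velocity=.06,threshold=14))
s=robot.get_state();print((s['ee_pos']-park)@y,s['force'],s['time'])
print('push2',robot.move_linear(P(.272,.107),velocity=.03,threshold=15))
s=robot.get_state();print((s['ee_pos']-park)@y,s['ee_pos'],s['force'],s['time'])
```

```text
down hit False
push1 False
0.23487902235966177 [-0.14478184  0.03000726  0.44790987] 12.0917
push2 True
0.25979024009248053 [0.47423457 0.07813863 0.10674407] [ 0.66841864 -5.63431876  3.47994687] 12.9333
```

Run:
```python
from h import *
P=lambda s,z: np.r_[(park+y*s)[:2],z]
print('push3',robot.move_linear(P(.275,.107),velocity=.02,threshold=18))
s=robot.get_state();print((s['ee_pos']-park)@y,s['force'],s['time'])
robot.move_linear(P(.252,.107),velocity=.1); 
s=robot.get_state();print('free',s['force'])
robot.move_linear(P(.252,.17))
robot.move_ptp(park+np.array([0,0,.16])-y*.06,RY)
im=save('top','pics/top2.png');print(lid(im)); sc=save('scene','pics/scene2.png')
def c(im,x,y,w,h):
    return cv2.resize(np.clip(im[y:y+h,x:x+w,::-1]*1.6,0,255).astype('uint8'),(w*5,h*5),interpolation=cv2.INTER_CUBIC)
cv2.imwrite('pics/z2.png',np.hstack([c(sc,320,220,80,90),c(im,160,220,80,90)]))
print(robot.get_state()['time'])
```

```text
push3 True
0.2598121044900591 [ 1.1408575  -3.97760201  3.19088624] 13.2833
free [ 0.29977546  0.04503014 -0.67280072]
(array([0.47298444, 0.06334656, 0.084     ]), np.float64(0.24494624740052443), ((231.7264404296875, 256.0558776855469), (45.48102569580078, 37.5812873840332), 4.39870548248291))
15.4
```

View pics/z2.png

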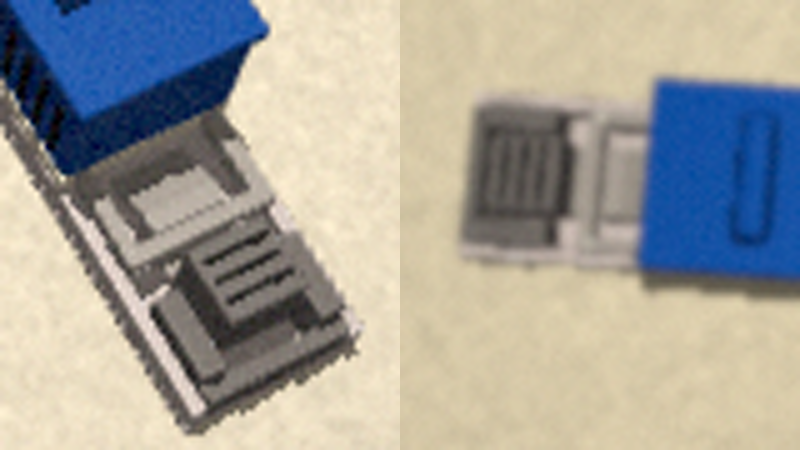

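View pics/scene2.png

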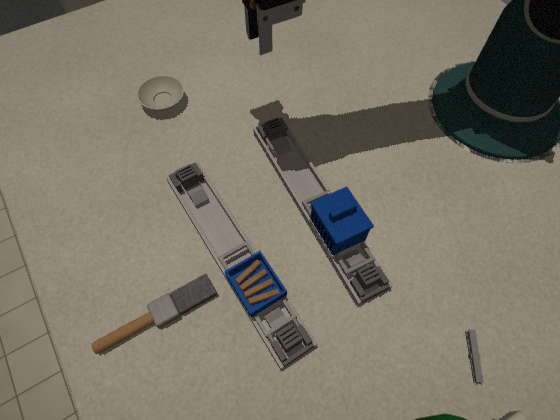

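The loop now encloses the home catch, the tab looks raised, and the basket is at the stop. The tray is unchanged. I'll compare the tab's height numerically against the first image.

Run:
```python
from h import *
g=lambda f:cv2.imread(f,0)
for n,(x,y0,w,h) in {'scene':(361,265,17,18),'top':(177,247,14,15)}.items():
    T=g(f'pics/{n}0.png')[y0:y0+h,x:x+w]; I=g(f'pics/{n}2.png')[y0-8:y0+h+8,x-8:x+w+8]
    r=cv2.matchTemplate(I,T,cv2.TM_CCOEFF_NORMED); _,v,_,l=cv2.minMaxLoc(r); print(n,v,l[0]-8,l[1]-8)
print(proj('scene',home)-proj('scene',home-[0,0,.006]),proj('scene',park+y*.246)-proj('scene',park+y*.243))
```

```text
scene 0.896979570388794 0 0
top 0.9476458430290222 0 0
[ 0.75905611 -1.32014766] [0.91076609 1.4201454 ]
```

Zero shift, but 6 mm of tab travel is only about 1.5 px, so I'll confirm with a gentle tug. If the basket slides, I'll push it home again.

Run:
```python
from h import *
P=lambda s,z: np.r_[(park+y*s)[:2],z]
robot.move_ptp(P(.246,.15),RY)
print('down',robot.move_linear(P(.246,.107),velocity=.08,threshold=8))
t=robot.move_linear(P(.218,.107),velocity=.015,threshold=4)
s=robot.get_state();print('tug',t,(s['ee_pos']-park)@y,s['force'],s['time'])
print('push',robot.move_linear(P(.272,.107),velocity=.03,threshold=18))
s=robot.get_state();print((s['ee_pos']-park)@y,s['force'],s['time'])
robot.move_linear(P(.250,.107),velocity=.1); robot.move_linear(P(.250,.17))
robot.move_ptp(park+np.array([0,0,.16])-y*.06,RY)
print(lid(robot.grab_frame('top'))[:2],robot.get_state()['time'])
```

```text
down False
tug True 0.23005321235001946 [1.89432065 2.42909739 1.59899078] 18.3833
push True
0.2597833340596076 [ 0.43542576 -4.23548676  3.82549474] 19.3583
(array([0.47299174, 0.0634161 , 0.084     ]), np.float64(0.24501616028936868)) 21.4167
```

```bash
python3 -c "
from h import *
print(robot.sign_off())"
```

```text
the job is handed in; nothing more can be done
None
```

The basket was freed by its parked tab, slid fully home and caught there (it held against a gentle tug); the tray looks unmoved in the last pictures, and the job was handed in at about 21 s.

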